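# Clear the heap of bicycle parts on the repair bench

### The arm

A 6-joint arm with a two-finger parallel gripper is mounted at the origin on the work surface. World frame = base frame: x ahead of the robot, y to its left, z up, the work surface at z = 0. Lengths are in m, angles in rad, forces in N, time in s.
With the tool pointing down it reaches from about 0.35 to 0.725 m from the base axis. Payload 4.3 kg.
Tool frame: the origin (TCP) lies at the very end of the fingers, on their centre line; the grasp point (between the pads) lies hold_point_z behind it (hold_point_z is the distance from the TCP to the grasp point, in m); z points along the fingers, y is the line along which they close (so a half turn about z gives the same grasp; the last joint's range is limited). The gripper opens to 85 mm and grips with 20 to 120 N. Pads are 22 mm wide; open, the fingers measure 114 mm over their backs; the gripper's body (76 mm by 85 mm) begins 54 mm behind the grasp point. The pads swing forward as they close: fully open they stand 13 mm farther back than shut.
Start: joints at [-1.241, 0.377, 0.081, 1.274, 0, 1.46], TCP at [0.245, -0.52, 0.231] pointing down, gripper open.
Joint ranges: [-2.72, 2.72], [-0.84, 1.66], [-1.02, 1.22], [-1.77, 2.12], [-1.37, 1.28], [-3.14, 3.14]. Speed limits (rad/s): [2.57, 2.57, 3.14, 3.14, 3.14, 3.14].

### API

Orientations are given as a rotation vector (axis times angle).
In Python, from workcell import get_obs, get_image, calibration, finish_job, outline_of, hold_point_z gives the robot as it stands. The module is installed in compiled form; this text tells all that it offers.
- The arm moves only by the shell command python3 -m pendant 'ROWS' [OPENING]. ROWS is JSON, a list that holds one entry, the list of rows, each a list of 4 numbers: the shift along the tool's x, y, z in mm, then the turn about the tool's z in degrees. In form: [[[dx, dy, dz, turn], ...]]. A call has 1 to 5 rows; each row is the pose to reach, as a shift and turn from the pose commanded when the call began, along the tool's axes at that moment; what a row does not reach only later rows make up. A row lasts 1/12 s, in which the tool goes at most 41.7 mm and 7.16 degrees, less where a joint would pass 70% of its speed; a pose out of reach is approached as far as the arm can. A call with a gripper value outside its range is refused whole. OPENING is the gripper's target within -1 to 1 (shut at 1, half-way at 0, fully open at -1), set as the call begins (- or left out, the last holds). The fingers move at their own pace and stop on an object; the grip force is fixed at half the most. Time passes only in rows, so rows that repeat a pose let the fingers close. It gives the time, the measured TCP pose, the force, the opening and the grip force at its end, in the units of the state.
- get_obs(): the state, without advancing time (a new reading comes with each control period).
- get_image(name): name is "side" or "top"; returns the picture (480x640x3 uint8, blue, green, red); there is no depth.
- calibration(name): a dict with "camera_matrix" (3x3 intrinsics, pixels), "pose" (4x4, takes a point from camera to world coordinates). Camera axes: x right, y up, looking along -z (the intrinsics and any distortion apply to the point x, -y, -z); pixel columns grow to the right and rows downward; lengths in m; the calibration is good to about 2 mm. A picture is of the moment at which its call begins. calibration takes no time and is no camera call.
- finish_job(): hands the job in; it is judged then, once.
Trained networks look in the newest picture that a camera, given by its name, has taken for a name from the list of things; names that differ only in an ending like _2 or _b are one class to them, and where a whole thing is asked for, a point or a joint stands for the part that bears it (a point fixed in the world has none). Each returns a list of dicts, best first, with "confidence" (0 to 1); they miss things now and then, are a little off and sometimes report something else, mostly with a low value. They report only what shows in the picture. A call takes as long as a camera call.
- outline_of(target, camera): "pixels" (480x640 bool, what is visible of it) and "rect" ([left, top, right, bottom] in pixels, round what is visible of it).
The state is a dict: "clock": time; "joints": joint angles; "joint_velocities": joint speeds; "tau": joint torques, N m; "tool_pos": TCP position; "ee_rot": TCP orientation; "wrist_force": force on the tool from outside, world axes, zero at the start; "moment": the same for the moment, N m; "gripper_width": finger opening in m; "gripper_force": force on a finger pad.
Only numpy, scipy, OpenCV 4.12 (cv2) and the standard library are available. Lean on these libraries where they do the work, as an engineer would, in place of code of your own. Each camera call takes 0.05 s, during which the arm holds its last target. There are 200 camera calls.

### The job

After the wheel repair the parts are heaped on the long metal tin. Take the heap apart and put every piece away in its own place, sitting flat and about in the middle of it: the freewheel over the upright pin of the wooden post block, the round tin in the round steel dish, the black patch-kit box lengthwise between the ends of the short wooden cradle, and the long tin lengthwise between the ends of the long cradle. Drop nothing, and leave the tumbler and the oil bottle standing where they are.

Things in the scene. Friction and masses are not known exactly. Their poses are not given: they have to be found in the camera images.
- freewheel_mid (a point): Freewheel: steel ring with a single toothed cog, lying flat on the patch-kit box at the start. Height 26 mm; body 48 mm across, toothed cog 56 mm across (tooth tips 61 mm, the teeth do not collide) from 8 to 18 mm above its underside; vertical through-bore 28 mm across. About 0.25 kg. Point: its centre, half-way up (13 mm above the underside); z is its axis, up.
- roundtin_mid (a point): Round closed aluminium tin, 56 mm across, 40 mm high, about 0.25 kg, standing on one end of the long tin's lid at the start. Point: its centre, half-way up (20 mm above the underside); z up.
- kit_mid (a point): Patch-kit box: closed black plastic box, 84 mm long (its x), 50 mm wide (its y), 26 mm high, about 0.12 kg, lying on the other end of the long tin's lid, lengthwise along it, with the freewheel on top of it. Point: its centre, half-way up (13 mm above the underside).
- tin_mid (a point): Long closed steel tin, 170 mm long (its x), 60 mm wide (its y), 36 mm high, about 0.4 kg, flat on the bench under the rest of the heap at the start (which end carries the patch kit varies). Point: its centre, half-way up (18 mm above the bench).
- cog_post: Place of the freewheel: fixed wooden block 80 x 80 mm, 15 mm high, with an upright steel pin 14 mm across standing 33 mm above the block's top (pin top 48 mm above the bench). The freewheel's bore goes over the pin and it rests on the block. Origin: centre of the underside, on the bench, on the pin's axis.
- dish: Place of the round tin: fixed round steel dish, 100 mm across, 92 mm inside, rim 10 mm above the bench, inner floor 4 mm above the bench. Origin: centre of the underside, on the bench.
- short_cradle: Place of the patch kit: fixed wooden cradle, the shorter one, 128 mm long (its x), 70 mm wide (its y), floor 5 mm above the bench, an upright end board (10 mm thick, 17 mm above the bench) at each end with 108 mm between them along x; both long sides open. Origin: centre of the underside, on the bench. The box lies with its length along the cradle's x, either way round.
- long_cradle: Place of the long tin: fixed wooden cradle, the longer one, 214 mm long (its x), 80 mm wide (its y), floor 5 mm above the bench, an upright end board (10 mm thick, 17 mm above the bench) at each end with 194 mm between them along x; both long sides open. Origin: centre of the underside, on the bench. The tin lies with its length along the cradle's x, either way round.
- tumbler: Bystander: blue drinking tumbler with a steel rim, 77 mm across, 166 mm high, beyond the work area, somewhat right of the middle. Not to be shifted or knocked over. Origin: centre of its underside.
- oil: Bystander: small oil bottle with a red cap, 42 mm across, 115 mm high, close to the robot, somewhat left. Not to be shifted or knocked over. Origin: centre of its underside.

How it is judged:
By the outcome, as a careful person would: the job done as asked, in the order asked, and still so for the second after the job is handed in, with the robot touching nothing.
It also fails if it takes over 122 s, if anything falls off the work surface, if the arm or the gripper's body presses on something with over 40 N, if the wrist force passes 120 N, or if a joint passes its speed limit or range.

## Working session

There is one attempt and no reset: what is moved stays moved. The work goes in short steps, Python scripts to look and compute and a shell command to move; the robot and the scene stay as the last step left them, time stands still between calls to the robot, and variables do not carry over. Pictures are saved under pics/ and viewed, at most 14 in all, crops included, and the job is handed in when it is done.

```bash
mkdir -p pics; python3 - <<'E'
from workcell import *
import cv2, numpy as np
print(hold_point_z if not callable(hold_point_z) else hold_point_z())
o=get_obs(); print(o)
for n in("top","side"):
    cv2.imwrite(f"pics/{n}0.png",get_image(n)); c=calibration(n); print(n,c)
E
```

```text
0.0187
{'clock': 0.0, 'joints': array([-1.24132098e+00,  3.78081150e-01,  7.96363303e-02,  1.27439807e+00,
        8.85138866e-06,  1.46049874e+00]), 'joint_velocities': array([ 0.000866  ,  0.00175177,  0.00102389,  0.00120726,  0.00152283,
       -0.00060132]), 'tau': array([-1.67405400e-03, -4.63603270e+01,  2.69876862e+01,  2.07576697e-02,
       -4.21251036e-05, -1.23690146e-06]), 'tool_pos': array([ 0.24459442, -0.51966381,  0.23035459]), 'ee_rot': array([-3.06396381e+00, -6.84796549e-01,  3.37555009e-04]), 'wrist_force': array([0.52254753, 0.47959577, 0.22383573]), 'moment': array([ 0.0393685 , -0.04362281,  0.0198553 ]), 'gripper_force': 0.0, 'gripper_width': 0.08491786891515493}
top {'camera_matrix': array([[487.41086918,   0.        , 312.35120088],
       [  0.        , 487.41086918, 241.15188033],
       [  0.        ,   0.        ,   1.        ]]), 'pose': array([[ 0.0140347 ,  0.99674783, -0.07935238,  0.49688062],
       [-0.99942072,  0.01152297, -0.03202272, -0.02326455],
       [-0.0310042 ,  0.07975584,  0.99633215,  0.92671753],
       [ 0.        ,  0.        ,  0.        ,  1.        ]])}
side {'camera_matrix': array([[624.30370441,   0.        , 321.8598099 ],
       [  0.        , 624.30370441, 242.78722737],
       [  0.        ,   0.        ,   1.        ]]), 'pose': array([[-0.74703189,  0.43275371, -0.50464599, -0.11255124],
       [-0.66478233, -0.48947758,  0.56433691,  0.77493542],
       [-0.00279401,  0.75705741,  0.65334239,  0.98308985],
       [ 0.        ,  0.        ,  0.        ,  1.        ]])}
```

View pics/top0.png

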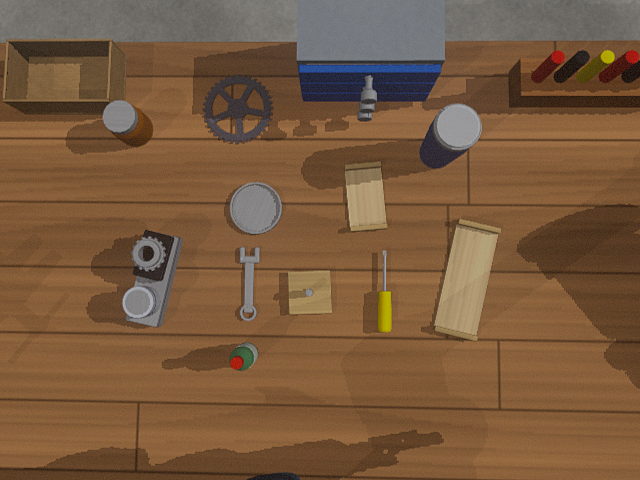

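View pics/side0.png

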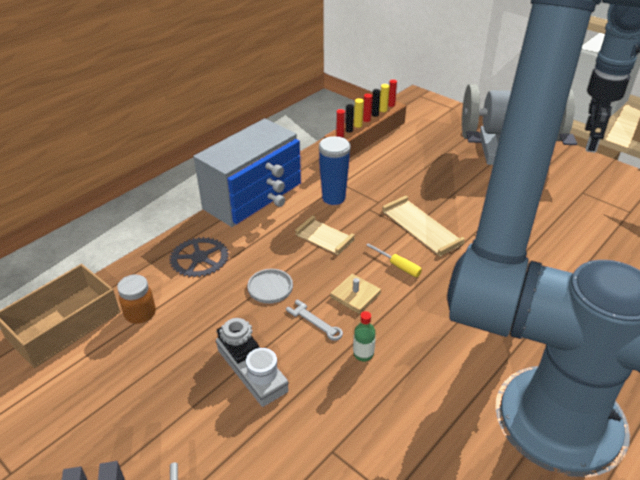

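The top view shows the heap at the left: freewheel at (149,253) on the black kit, and the round tin at (139,302) on the near end of the long tin. The dish is at (256,208), the post pin at (309,292), the short cradle at (366,197), the long cradle at (467,280), the tumbler at (455,130) and the oil bottle at (243,357). The side view agrees.

```bash
cat > fit.py <<'E'
from workcell import *
import cv2, numpy as np
from scipy.optimize import minimize
from scipy.spatial.transform import Rotation as R
def box(l,w,z0,z1,x=0): return np.array([[x+a*l/2,b*w/2,z] for a in(-1,1) for b in(-1,1) for z in(z0,z1)])
def cyl(d,z0,z1): t=np.linspace(0,2*np.pi,40)[:-1]; return np.array([[d/2*np.cos(a),d/2*np.sin(a),z] for a in t for z in(z0,z1)])
cr=lambda L,W:[box(L,W,0,.005),box(.01,W,0,.017,L/2-.005),box(.01,W,0,.017,-L/2+.005)]
# shapes with z from own underside
S={'freewheel_mid':[cyl(.048,0,.026),cyl(.0585,.008,.018)],'roundtin_mid':[cyl(.056,0,.04)],'kit_mid':[box(.084,.05,0,.026)],
'tin_mid':[box(.17,.06,0,.036)],'cog_post':[box(.08,.08,0,.015),cyl(.014,.015,.048)],'dish':[cyl(.1,0,.01)],
'short_cradle':cr(.128,.07),'long_cradle':cr(.214,.08),'tumbler':[cyl(.077,0,.166)],'oil':[cyl(.042,0,.115)]}
def proj(cam,P):
    c=calibration(cam);T=np.linalg.inv(c['pose']);q=P@T[:3,:3].T+T[:3,3];q=q*[1,-1,-1];q=q@c['camera_matrix'].T
    return q[:,:2]/q[:,2:]
def sil(cam,name,x,y,yaw,z):
    m=np.zeros((480,640),np.uint8);r=R.from_euler('z',yaw).as_matrix()
    for p in S[name]:
        h=cv2.convexHull(proj(cam,p@r.T+[x,y,z]).astype(np.float32))
        cv2.fillConvexPoly(m,np.round(h*16).astype(np.int32),255,cv2.LINE_AA,4)
    return m/255.
def masks(names,cams=('top','side')):
    M={}
    for c in cams:
        get_image(c)
        for n in names:
            o=outline_of(n,c)
            if o: M[n,c]=o[0]['pixels'].astype(float); M[n,c,'c']=o[0]['confidence']
    return M
def fit(M,name,z,x0,occl=(),cams=('top','side')):
    cams=[c for c in cams if (name,c) in M]; V={}
    for c in cams:
        v=np.ones((480,640))
        for o in occl:
            if (o,c) in M: v*=1-cv2.dilate(M[o,c],np.ones((3,3)))
        V[c]=v
    def f(p):
        e=0
        for c in cams:
            s=sil(c,name,p[0],p[1],p[2],z); m=M[name,c];e+=(np.abs(s-m)*V[c]).sum()/(np.maximum(s,m)*V[c]).sum()
        return e/len(cams)
    b=None
    for dy in (0,.3,-.3):
        s=minimize(f,np.add(x0,[0,0,dy]),method='Nelder-Mead',options=dict(initial_simplex=np.add(x0,[[0,0,dy],[.012,0,dy],[0,.012,dy],[.004,.004,dy+.2]]),xatol=1e-4,fatol=1e-5))
        if b is None or s.fun<b.fun:b=s
    return b.x,b.fun
def start(M,name,z,cam='top'):
    c=calibration(cam);ys,xs=np.nonzero(M[name,cam]);K=c['camera_matrix']
    d=c['pose'][:3,:3]@np.array([(xs.mean()-K[0,2])/K[0,0],-(ys.mean()-K[1,2])/K[1,1],-1]);o=c['pose'][:3,3]
    return (o+d*(z-o[2])/d[2])[:2]
E
python3 - <<'E'
from fit import *
N=list(S);M=masks(N);Z=dict(freewheel_mid=.062,roundtin_mid=.036,kit_mid=.036)
for n in N:
    print(n,[ (c,M.get((n,c,'c')),int(M[n,c].sum()) if (n,c) in M else 0) for c in('top','side')])
    if (n,'top') not in M: continue
    z=Z.get(n,0);y0={'tin_mid':-.25,'kit_mid':-.25,'short_cradle':.1,'long_cradle':-.15}.get(n,0)
    oc={'kit_mid':['freewheel_mid','roundtin_mid'],'tin_mid':['freewheel_mid','roundtin_mid','kit_mid']}.get(n,[])
    x0=[*start(M,n,z),y0]
    for cs in (('top','side'),('top',),('side',)):
        p,e=fit(M,n,z,x0,oc,cs);print('   ',p.round(4),round(np.degrees(p[2]),1),round(e,3))
E
```

```text
freewheel_mid [('top', 0.56, 851), ('side', 0.78, 683)]
    [0.5394 0.2938 0.3409] 19.5 0.121
    [0.5392 0.2938 0.1089] 6.2 0.14
    [ 0.5411  0.293  -0.1861] -10.7 0.094
roundtin_mid [('top', None, 0), ('side', 0.77, 912)]
kit_mid [('top', 0.97, 821), ('side', 0.7, 497)]Traceback (most recent call last):
  File "<stdin>", line 10, in <module>
  File "fit.py", line 43, in fit
    s=minimize(f,np.add(x0,[0,0,dy]),method='Nelder-Mead',options=dict(initial_simplex=np.add(x0,[[0,0,dy],[.012,0,dy],[0,.012,dy],[.004,.004,dy+.2]]),xatol=1e-4,fatol=1e-5))
    res = _minimize_neldermead(fun, x0, args, callback, bounds=bounds,
                               **options)
    fxr = func(xr)
    fx = function(np.copy(x), *(wrapper_args + args))
  File "fit.py", line 39, in f
    s=sil(c,name,p[0],p[1],p[2],z); m=M[name,c];e+=(np.abs(s-m)*V[c]).sum()/(np.maximum(s,m)*V[c]).sum()
  File "fit.py", line 18, in sil
    h=cv2.convexHull(proj(cam,p@r.T+[x,y,z]).astype(np.float32))
                     ~~~~^^^^^^^^^^^^^^^^^^^
  File "fit.py", line 13, in proj
    c=calibration(cam);T=np.linalg.inv(c['pose']);q=P@T[:3,:3].T+T[:3,3];q=q*[1,-1,-1];q=q@c['camera_matrix'].T
ValueError: time passes only in moves, steps and waits
```

```bash
sed -i 's/^def box/import functools\ncalibration=functools.lru_cache(None)(calibration)\ndef box/' fit.py
python3 - <<'E'
from fit import *
import pickle
N=list(S);M=masks(N);pickle.dump(M,open('M0.pkl','wb'));Z=dict(freewheel_mid=.062,roundtin_mid=.036,kit_mid=.036)
for n in N:
    print(n,[ (c,M.get((n,c,'c')),int(M[n,c].sum()) if (n,c) in M else 0) for c in('top','side')])
    z=Z.get(n,0);y0={'tin_mid':-.25,'kit_mid':-.25,'short_cradle':.1,'long_cradle':-.15}.get(n,0)
    oc={'kit_mid':['freewheel_mid','roundtin_mid'],'tin_mid':['freewheel_mid','roundtin_mid','kit_mid']}.get(n,[])
    for cs in (('top','side'),('top',),('side',)):
        k=[c for c in cs if (n,c) in M]
        if k:
            p,e=fit(M,n,z,[*start(M,n,z,k[0]),y0],oc,cs);print('   ',p.round(4),round(np.degrees(p[2]),1),round(e,3))
print(get_obs()['clock'])
E
```

```text
freewheel_mid [('top', 0.71, 753), ('side', 0.85, 649)]
    [0.5397 0.2945 0.3734] 21.4 0.19
    [ 0.5383  0.2934 -0.1416] -8.1 0.238
    [0.5419 0.293  0.3854] 22.1 0.133
roundtin_mid [('top', 0.82, 1027), ('side', 0.79, 978)]
    [ 0.454   0.3092 -0.167 ] -9.6 0.084
    [0.4532 0.3093 0.4573] 26.2 0.074
    [0.4561 0.308  0.1961] 11.2 0.083
kit_mid [('top', 0.65, 820), ('side', 0.96, 590)]
    [ 0.538   0.2929 -0.2562] -14.7 0.135
    [ 0.5386  0.2952 -0.2626] -15.0 0.145
    [ 0.5389  0.292  -0.2535] -14.5 0.09
tin_mid [('top', 0.35, 1865), ('side', 0.97, 1215)]
    [ 0.5122  0.001  -0.2312] -13.2 0.785
    [ 0.5122  0.001  -0.2312] -13.2 0.57
    [ 0.5005  0.2981 -0.2304] -13.2 0.064
cog_post [('top', 0.64, 1933), ('side', 0.79, 1170)]
    [0.4746 0.01   0.0337] 1.9 0.072
    [0.4741 0.0102 0.048 ] 2.8 0.044
    [0.477  0.0084 0.0998] 5.7 0.089
dish [('top', 0.66, 2140), ('side', 0.61, 1213)]
    [ 0.6332  0.1161 -0.2341] -13.4 0.079
    [0.6325 0.1159 0.4068] 23.3 0.057
    [0.6356 0.1135 0.4467] 25.6 0.094
short_cradle [('top', 0.87, 2477), ('side', 0.73, 1120)]
    [ 0.6565 -0.0931  0.1005] 5.8 0.101
    [ 0.6568 -0.093   0.0912] 5.2 0.077
    [ 0.6593 -0.0938  0.1069] 6.1 0.121
long_cradle [('top', 0.73, 2699), ('side', 0.75, 1957)]
    [ 0.7969 -0.271  -0.6971] -39.9 0.741
    [ 0.7969 -0.271  -0.6971] -39.9 0.482
    [ 0.5053 -0.2846 -0.2469] -14.1 0.093
tumbler [('top', 0.79, 2735), ('side', 0.61, 1772)]
    [ 0.7416 -0.2248  0.2775] 15.9 0.175
    [ 0.7409 -0.2244  0.6014] 34.5 0.159
    [ 0.7548 -0.2412 -0.289 ] -16.6 0.176
oil [('top', 0.72, 558), ('side', 0.88, 853)]
    [ 0.3628  0.1214 -0.0802] -4.6 0.335
    [ 0.3679  0.115  -0.2509] -14.4 0.354
    [ 0.3629  0.1214 -0.3576] -20.5 0.303
2.3
```

```bash
cat > go.py <<'E'
# python3 go.py x y z heading_deg ncalls : last row of each 5-row call (tool mm, deg) from measured pose
import sys,numpy as np
from workcell import get_obs
from scipy.spatial.transform import Rotation as R
x,y,z,h,n=map(float,sys.argv[1:6]);n=int(n);o=get_obs();p=np.array(o['tool_pos'])
X=R.from_rotvec(o['ee_rot']).as_matrix()[:,0];h0=np.degrees(np.arctan2(X[1],X[0]))
d=(h-h0+180)%360-180 if abs(h-h0)>200 else h-h0
D=(np.array([x,y,z])-p)*1000/n
print('clk',round(o['clock'],2),'at',p.round(4),'head',round(h0,1),'w',round(o['gripper_width'],4))
for i in range(n):
    a=np.radians(h0+d*i/n);u=np.array([np.cos(a),np.sin(a)]);v=np.array([np.sin(a),-np.cos(a)])
    r=np.array([D[:2]@u,D[:2]@v,-D[2],-d/n]);print(r.round(1),'/5:',(r/5).round(1))
E
python3 go.py .5397 .294 .17 166 5
python3 - <<'E'
from fit import *
get_image('top')
for n,x0 in(('tin_mid',[.5,.2985,-.235]),('long_cradle',[.504,-.284,-.245])):
    M={}
    for o in outline_of(n,'top')[:4]: 
        ys,xs=np.nonzero(o['pixels']);print(n,o['confidence'],o['rect'],o['pixels'].sum())
        if (n=='tin_mid')==(xs.mean()<300) and not M: M[n,'top']=o['pixels'].astype(float)
    for k in('freewheel_mid','roundtin_mid','kit_mid') if n=='tin_mid' else ():
        q=outline_of(k,'top')
        if q: M[k,'top']=q[0]['pixels'].astype(float)
    if (n,'top') in M: print(fit(M,n,0,x0,['freewheel_mid','roundtin_mid','kit_mid']))
E
```

```text
clk 2.3 at [ 0.2448 -0.5203  0.2313] head 25.2 w 0.0854
[ 122.7 -122.3   12.3  -28.2] /5: [ 24.5 -24.5   2.5  -5.6]
[165.9 -49.9  12.3 -28.2] /5: [ 33.2 -10.    2.5  -5.6]
[169.8  34.3  12.3 -28.2] /5: [34.   6.9  2.5 -5.6]
[133.5 110.4  12.3 -28.2] /5: [26.7 22.1  2.5 -5.6]
[ 65.6 160.3  12.3 -28.2] /5: [13.1 32.1  2.5 -5.6]
tin_mid 0.64 [125.1, 237.3, 182.7, 328.0] 1187
(array([ 0.49730774,  0.3039021 , -0.20023167]), np.float64(0.12477300011836122))
long_cradle 0.67 [430.7, 219.9, 500.8, 340.9] 5124
(array([ 0.50276329, -0.28190527, -0.22051985]), np.float64(0.04547749910347705))
```

```bash
python3 -m pendant '[[[24,-24,0,-5.6],[49,-49,0,-11.2],[73,-73,0,-16.8],[98,-98,0,-22.4],[123,-122,0,-28]]]' -1
python3 -m pendant '[[[33,-10,2,-5.6],[66,-20,4,-11.2],[99,-30,6,-16.8],[133,-40,8,-22.4],[166,-50,10,-28]]]'
python3 -m pendant '[[[34,7,2,-5.6],[68,14,5,-11.2],[102,21,7,-16.8],[136,28,9,-22.4],[170,34,12,-28]]]'
python3 -m pendant '[[[27,22,2,-5.6],[53,44,5,-11.2],[80,66,7,-16.8],[107,88,10,-22.4],[133,110,12,-28]]]'
python3 go.py .5397 .294 .13 166 1
```

```text
clock: 3.02
tool_pos: [0.3044, -0.356, 0.2313]
ee_rot: [2.806, 1.412, 0.0]
wrist_force: [0.4, 1.5, 0.7]
gripper_width: 0.0856
gripper_force: 0.0
clock: 3.43
tool_pos: [0.3639, -0.1931, 0.2215]
ee_rot: [2.38, 2.049, 0.001]
wrist_force: [0.7, 0.4, 0.0]
gripper_width: 0.0855
gripper_force: 0.0
clock: 3.85
tool_pos: [0.4238, -0.0302, 0.2096]
ee_rot: [1.813, 2.564, 0.001]
wrist_force: [0.4, -0.6, -0.0]
gripper_width: 0.0854
gripper_force: 0.0
clock: 4.27
tool_pos: [0.4836, 0.1318, 0.1972]
ee_rot: [1.138, 2.928, 0.0]
wrist_force: [0.8, -0.8, 0.2]
gripper_width: 0.0853
gripper_force: 0.0
clk 4.27 at [0.4836 0.1318 0.1972] head 137.5 w 0.0853
[ 68.2 157.5  67.2 -28.5] /5: [13.6 31.5 13.4 -5.7]
```

```bash
python3 -m pendant '[[[14,32,13,-5.7],[27,63,27,-11.4],[41,95,40,-17.1],[55,126,54,-22.8],[68,157.5,67,-28.5]]]'
python3 go.py .5397 .294 .066 165.5 1
python3 - <<'E'
import cv2
from workcell import *
cv2.imwrite('pics/a.png',cv2.resize(get_image('side')[250:450,150:400],(750,600)))
E
```

```text
clock: 4.68
tool_pos: [0.5406, 0.2934, 0.1295]
ee_rot: [0.383, 3.118, -0.0]
wrist_force: [-0.0, 0.1, 0.5]
gripper_width: 0.0857
gripper_force: 0.0
clk 4.68 at [0.5406 0.2934 0.1295] head 166.0 w 0.0857
[ 1.   0.3 63.5  0.5] /5: [ 0.2  0.1 12.7  0.1]
```

View pics/a.png

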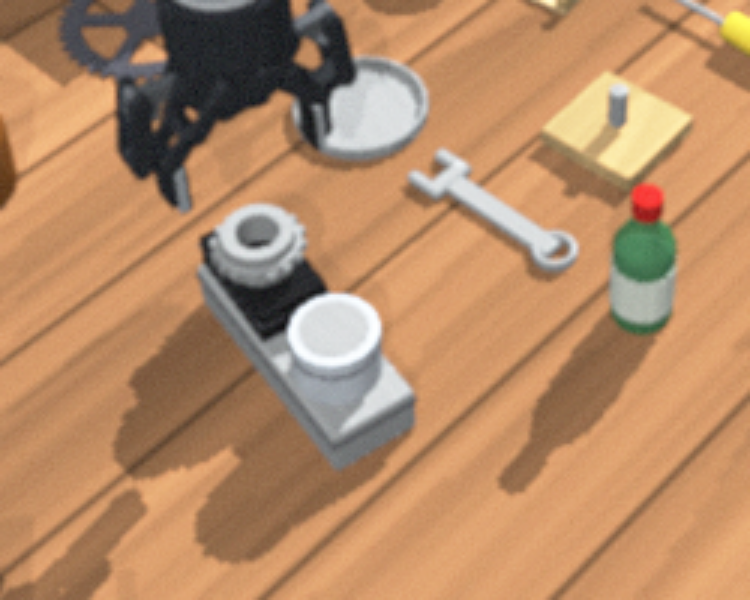

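The crop shows the open gripper above the freewheel at about (255,240), with the fingers on either side of the kit. The heap is undisturbed, so I descend and close.

```bash
python3 -m pendant '[[[1,0,20,0.5],[1,0,38,0.5],[1,0,50,0.5],[1,0,60,0.5],[1,0,63.5,0.5]]]' -1
python3 -m pendant '[[[0,0,0,0],[0,0,0,0],[0,0,0,0],[0,0,0,0],[0,0,0,0]]]' 0.5
python3 -m pendant '[[[0,0,0,0],[0,0,0,0],[0,0,0,0]]]' 1
```

```text
clock: 5.15
tool_pos: [0.5384, 0.2913, 0.065]
ee_rot: [-0.405, -3.113, 0.002]
wrist_force: [0.1, -0.2, -0.3]
gripper_width: 0.0854
gripper_force: 0.0
clock: 5.57
tool_pos: [0.5407, 0.2923, 0.0685]
ee_rot: [0.404, 3.113, 0.002]
wrist_force: [-0.0, -0.2, 5.6]
gripper_width: 0.0529
gripper_force: 63.7
clock: 5.82
tool_pos: [0.5408, 0.2923, 0.0685]
ee_rot: [0.404, 3.112, 0.002]
wrist_force: [-0.3, 0.0, 5.9]
gripper_width: 0.0523
gripper_force: 63.8
```

```bash
python3 - <<'E'
import cv2,numpy as np
from workcell import *
a=cv2.resize(get_image('side')[270:400,190:310],(400,433));b=cv2.resize(get_image('top')[200:340,90:220],(400,431))[:431]
cv2.imwrite('pics/b.png',np.hstack([a[:431],b]))
E
```

```text
(no output)
```

View pics/b.png

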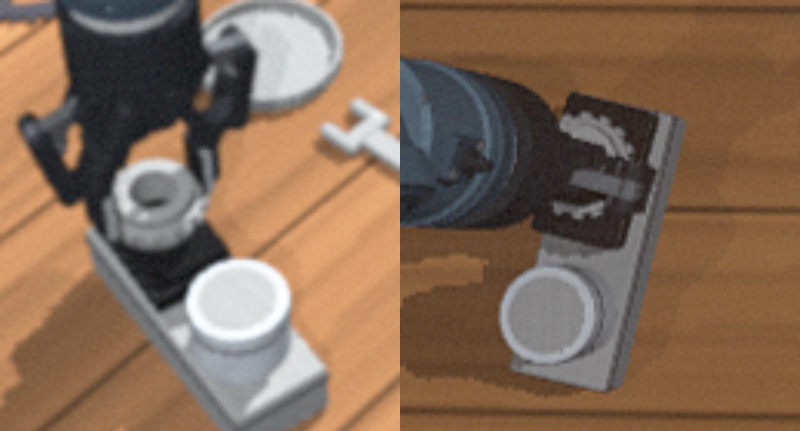

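The wheel is between the fingers. The measured width is 52 mm, not the expected 56, so I lift slightly and look.

```bash
python3 -m pendant '[[[0,0,-4,0],[0,0,-10,0],[0,0,-20,0],[0,0,-30,0],[0,0,-30,0]]]'
python3 - <<'E'
import cv2,numpy as np
from workcell import *
a=cv2.resize(get_image('side')[250:380,190:310],(400,433));b=cv2.resize(get_image('top')[200:340,90:220],(400,431))[:431]
cv2.imwrite('pics/c.png',np.hstack([a[:431],b]))
E
```

```text
clock: 6.33
tool_pos: [0.5411, 0.2926, 0.0996]
ee_rot: [0.404, 3.112, 0.003]
wrist_force: [1.3, 0.2, -1.3]
gripper_width: 0.0529
gripper_force: 63.2
```

View pics/c.png

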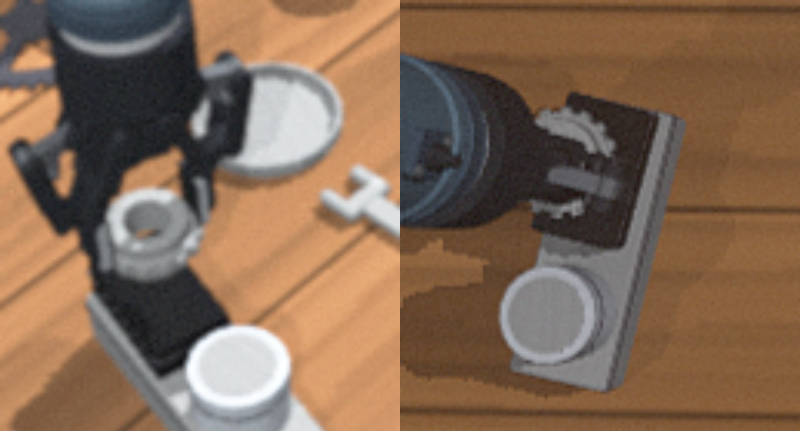

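The freewheel came up alone and the kit stayed put. I'll overlay the presumed ring pose to measure its offset from the fingers.

```bash
cat > ov.py <<'E'
# overlay: python3 ov.py out name x y z cropside(x0,y0,x1,y1) croptop
import sys
from fit import *
def overlay(out,items,cs,ct):
    ims=[]
    for cam,(x0,y0,x1,y1) in(('side',cs),('top',ct)):
        im=get_image(cam);k=4;im=cv2.resize(im[y0:y1,x0:x1],None,fx=k,fy=k)
        for P,col,closed in items:
            q=((proj(cam,np.array(P))-[x0-.5,y0-.5])*k*8).astype(np.int32)
            cv2.polylines(im,[q.reshape(-1,1,2)],closed,col,1,cv2.LINE_AA,3)
        ims.append(im)
    cv2.imwrite(out,np.hstack(ims))
def ring(x,y,z,d): t=np.linspace(0,2*np.pi,60);return np.c_[x+d/2*np.cos(t),y+d/2*np.sin(t),0*t+z]
E
python3 - <<'E'
from ov import *
p=get_obs()['tool_pos'];x,y=p[:2];b=p[2]-.0065
overlay('pics/d.png',[(ring(x,y,b+.026,.048),(0,0,255),True),(ring(x,y,b+.026,.028),(0,255,255),True),(ring(x,y,b+.018,.061),(0,255,0),True),(ring(x,y,b,.048),(255,0,0),True)],(190,270,290,370),(110,215,210,315))
E
```

```text
(no output)
```

View pics/d.png

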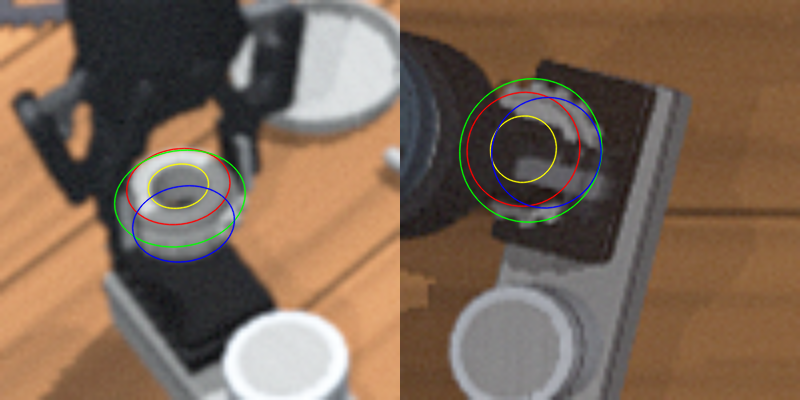

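The overlay matches: the bore sits within about 1 mm of the TCP axis and the wheel is level. Moving to the post.

```bash
python3 -m pendant '[[[0,0,-15,0],[0,0,-30,0],[0,0,-30,0]]]'; python3 go.py .4751 .0095 .13 165.5 2
```

```text
clock: 6.78
tool_pos: [0.5409, 0.2924, 0.129]
ee_rot: [0.404, 3.112, 0.003]
wrist_force: [1.0, 0.6, -0.9]
gripper_width: 0.0527
gripper_force: 63.5
clk 6.78 at [0.5409 0.2924 0.129 ] head 165.2 w 0.0527
[  -4.4 -145.2   -0.5   -0.2] /5: [ -0.9 -29.   -0.1  -0. ]
[  -4.  -145.2   -0.5   -0.2] /5: [ -0.8 -29.   -0.1  -0. ]
```

```bash
python3 -m pendant '[[[-1,-25,0,0],[-2,-55,0,0],[-3,-85,0,0],[-4,-115,0,0],[-4,-145,0,0]]]'; python3 -m pendant '[[[-1,-40,0,0],[-2,-80,0,0],[-3,-120,20,0],[-4,-145,40,0],[-4,-145,48,0]]]';python3 -m pendant '[[[0,0,0,0],[0,0,0,0]]]'
python3 go.py .4751 .0095 .0217 165.5 1
python3 - <<'E'
from ov import *
p=get_obs()['tool_pos'];x,y=p[:2];b=p[2]-.0065
overlay('pics/e.png',[(ring(x,y,b+.026,.048),(0,0,255),True),(ring(x,y,b+.026,.028),(0,255,255),True),(ring(.4751,.0095,.048,.014),(0,255,0),True),(ring(.4751,.0095,.015,.014),(255,0,0),True),([[.4751,.0095,.015],[.4751,.0095,b+.026]],(255,0,255),False)],(310,230,410,330),(260,240,360,340))
E
```

```text
clock: 7.2
tool_pos: [0.5055, 0.1494, 0.1257]
ee_rot: [-0.404, -3.115, 0.001]
wrist_force: [1.1, -1.1, -2.5]
gripper_width: 0.0524
gripper_force: 63.6
clock: 7.62
tool_pos: [0.4697, 0.0054, 0.0759]
ee_rot: [-0.414, -3.11, 0.004]
wrist_force: [-0.6, -0.8, -3.0]
gripper_width: 0.0522
gripper_force: 63.8
clock: 7.78
tool_pos: [0.4724, 0.0099, 0.0781]
ee_rot: [-0.405, -3.114, -0.001]
wrist_force: [0.8, 0.3, -1.5]
gripper_width: 0.0527
gripper_force: 63.8
clk 7.78 at [0.4724 0.0099 0.0781] head 165.2 w 0.0527
[-2.7  0.3 56.4 -0.3] /5: [-0.5  0.1 11.3 -0.1]
```

View pics/e.png

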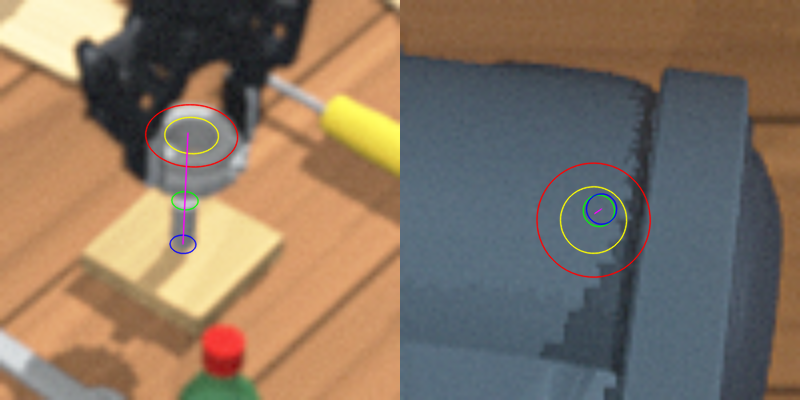

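The bore is about 2.7 mm short of the pin in x, and the pin projection agrees. I correct that and lower.

```bash
python3 -m pendant '[[[-3,0,0,0],[-3,0,8,0],[-3,0,18,0],[-3,0,28,0],[-3,0,36,0]]]'; python3 -m pendant '[[[0,0,6,0],[0,0,11,0],[0,0,15,0],[0,0,18,0],[0,0,18,0]]]'
python3 go.py .4751 .0095 .0217 165.5 1
```

```text
clock: 8.3
tool_pos: [0.4765, 0.0093, 0.0421]
ee_rot: [0.403, 3.115, -0.0]
wrist_force: [-0.7, 0.7, -2.7]
gripper_width: 0.0526
gripper_force: 63.9
clock: 8.72
tool_pos: [0.4758, 0.0087, 0.0243]
ee_rot: [-0.405, -3.115, 0.0]
wrist_force: [-0.4, 1.0, -1.9]
gripper_width: 0.0528
gripper_force: 63.9
clk 8.72 at [0.4758 0.0087 0.0243] head 165.2 w 0.0528
[ 0.9  0.6  2.6 -0.3] /5: [ 0.2  0.1  0.5 -0.1]
```

```bash
python3 -m pendant '[[[1,0,1,0],[1,0,2,0],[1,0,3,0],[1,0,3,0]]]'
```

```text
clock: 9.05
tool_pos: [0.4752, 0.0089, 0.0218]
ee_rot: [0.405, 3.115, -0.0]
wrist_force: [0.4, 0.2, -2.2]
gripper_width: 0.0526
gripper_force: 63.9
```

```bash
python3 -m pendant '[[[0,0,0.8,0],[0,0,1.5,0],[0,0,1.5,0]]]'
```

```text
clock: 9.3
tool_pos: [0.4752, 0.0089, 0.0215]
ee_rot: [0.405, 3.115, -0.0]
wrist_force: [-4.1, 0.2, 9.9]
gripper_width: 0.053
gripper_force: 65.1
```

Seated: contact felt at the expected height. Release and retreat.

```bash
python3 -m pendant '[[[0,0,-1.5,0],[0,0,-1.5,0],[0,0,-1.5,0],[0,0,-1.5,0],[0,0,-1.5,0]]]' -1;  python3 -m pendant '[[[0,0,-20,0],[0,0,-50,0],[0,0,-85,0],[0,0,-115,0],[0,0,-120,0]]]'
python3 go.py .454 .309 .14 165.8 2
python3 - <<'E'
from fit import *
M=masks(['freewheel_mid'],['side']);print(fit(M,'freewheel_mid',.015,[.475,.0095,0]))
E
```

```text
clock: 9.72
tool_pos: [0.4752, 0.0089, 0.0217]
ee_rot: [0.405, 3.115, -0.0]
wrist_force: [0.3, -0.3, 0.4]
gripper_width: 0.0853
gripper_force: 0.0
clock: 10.13
tool_pos: [0.4785, 0.0086, 0.1469]
ee_rot: [0.404, 3.107, 0.0]
wrist_force: [0.1, -0.5, -0.2]
gripper_width: 0.0855
gripper_force: 0.0
clk 10.13 at [0.4785 0.0086 0.1469] head 165.2 w 0.0855
[ 50.2 142.1   3.4  -0.3] /5: [10.  28.4  0.7 -0.1]
[ 49.5 142.3   3.4  -0.3] /5: [ 9.9 28.5  0.7 -0.1]
(array([ 0.47567352,  0.00786393, -0.17905196]), np.float64(0.12011771549806659))
```

```bash
python3 -m pendant '[[[10,28,0,0],[20,57,0,0],[30,85,0,0],[40,114,0,0],[50,142,0,0]]]'; python3 -m pendant '[[[10,35,0,0],[20,70,0,0],[30,105,0,0],[45,142,0,0],[49.5,142.3,0,0]]]';python3 -m pendant '[[[0,0,0,0],[0,0,0,0]]]'
python3 go.py .454 .309 .044 165.8 1
```

```text
clock: 10.65
tool_pos: [0.4613, 0.16, 0.1396]
ee_rot: [-0.405, -3.112, 0.002]
wrist_force: [0.2, -0.4, -0.2]
gripper_width: 0.0854
gripper_force: 0.0
clock: 11.07
tool_pos: [0.4502, 0.3146, 0.1395]
ee_rot: [-0.395, -3.114, -0.003]
wrist_force: [0.7, -0.3, -1.1]
gripper_width: 0.0853
gripper_force: 0.0
clock: 11.23
tool_pos: [0.4501, 0.3084, 0.1399]
ee_rot: [-0.403, -3.113, 0.004]
wrist_force: [0.3, -0.1, 0.1]
gripper_width: 0.085
gripper_force: 0.0
clk 11.23 at [0.4501 0.3084 0.1399] head 165.2 w 0.085
[-3.6  1.5 95.9 -0.6] /5: [-0.7  0.3 19.2 -0.1]
```

```bash
python3 -m pendant '[[[-3.6,1.5,25,0],[-3.6,1.5,50,0],[-3.6,1.5,75,0],[-3.6,1.5,90,0],[-3.6,1.5,96,0]]]'; python3 -m pendant '[[[0,0,0,0],[0,0,0,0],[0,0,0,0],[0,0,0,0],[0,0,0,0]]]' 0.1;python3 -m pendant '[[[0,0,0,0],[0,0,0,0],[0,0,0,0],[0,0,0,0]]]' 0.6
```

```text
clock: 11.65
tool_pos: [0.4533, 0.3066, 0.0425]
ee_rot: [-0.408, -3.11, 0.006]
wrist_force: [1.0, 0.5, 0.4]
gripper_width: 0.0856
gripper_force: 0.0
clock: 12.07
tool_pos: [0.4566, 0.31, 0.0471]
ee_rot: [0.405, 3.113, 0.002]
wrist_force: [0.1, -0.8, 3.8]
gripper_width: 0.0544
gripper_force: 63.6
clock: 12.4
tool_pos: [0.4566, 0.31, 0.0471]
ee_rot: [0.405, 3.113, 0.001]
wrist_force: [-0.1, -2.3, 6.2]
gripper_width: 0.0544
gripper_force: 63.9
```

```bash
python3 -m pendant '[[[0,0,-5,0],[0,0,-20,0],[0,0,-40,0],[0,0,-60,0],[0,0,-70,0]]]'; python3 -m pendant '[[[0,0,0,0],[0,0,0,0]]]';python3 go.py .636 .115 .10 165.8 2
```

```text
clock: 12.82
tool_pos: [0.4559, 0.3104, 0.1179]
ee_rot: [0.404, 3.114, 0.002]
wrist_force: [0.5, 0.3, -1.9]
gripper_width: 0.0547
gripper_force: 63.7
clock: 12.98
tool_pos: [0.4556, 0.31, 0.1158]
ee_rot: [0.404, 3.115, 0.001]
wrist_force: [0.4, -0.9, -2.2]
gripper_width: 0.0544
gripper_force: 63.7
clk 12.98 at [0.4556 0.31   0.1158] head 165.2 w 0.0544
[-112.1  -71.2    7.9   -0.3] /5: [-22.4 -14.2   1.6  -0.1]
[-111.8  -71.8    7.9   -0.3] /5: [-22.4 -14.4   1.6  -0.1]
```

```bash
python3 -m pendant '[[[-20,-13,0,0],[-43,-27,0,0],[-66,-42,0,0],[-90,-57,0,0],[-112,-71,0,0]]]'; python3 -m pendant '[[[-30,-19,0,0],[-60,-38,0,0],[-90,-57,5,0],[-108,-69,10,0],[-112,-71.5,16,0]]]';python3 -m pendant '[[[0,0,0,0],[0,0,0,0],[0,0,0,0]]]';python3 go.py .636 .115 .0151 165.8 1
python3 - <<'E'
from ov import *
p=get_obs()['tool_pos'];x,y=p[:2];x-=.0022;y+=.0006;b=p[2]-.0111
overlay('pics/f.png',[(ring(x,y,b+.04,.056),(0,0,255),True),(ring(x,y,b,.056),(255,0,0),True),(ring(.634,.115,.01,.1),(0,255,0),True),(ring(x,y,.004,.056),(255,0,255),True)],(230,230,330,330),(210,160,310,260))
E
```

```text
clock: 13.4
tool_pos: [0.5451, 0.2111, 0.1137]
ee_rot: [-0.404, -3.113, 0.002]
wrist_force: [0.3, 0.2, -2.2]
gripper_width: 0.0542
gripper_force: 63.8
clock: 13.82
tool_pos: [0.6375, 0.1111, 0.0976]
ee_rot: [-0.411, -3.115, 0.002]
wrist_force: [1.3, -0.5, -2.7]
gripper_width: 0.0545
gripper_force: 63.8
clock: 14.07
tool_pos: [0.6339, 0.1159, 0.099]
ee_rot: [-0.402, -3.113, -0.0]
wrist_force: [0.0, -0.5, -2.1]
gripper_width: 0.0545
gripper_force: 63.8
clk 14.07 at [0.6339 0.1159 0.099 ] head 165.3 w 0.0545
[-2.2 -0.4 83.9 -0.5] /5: [-0.4 -0.1 16.8 -0.1]
```

View pics/f.png

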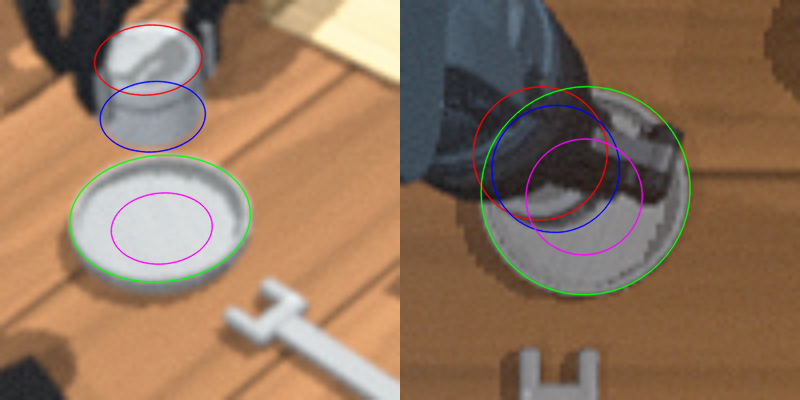

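The overlay shows the tin level and the dish ring aligned. I lower it into the dish.

```bash
python3 -m pendant '[[[-2,0,15,0],[-2,0,32,0],[-2,0,50,0],[-2,0,62,0],[-2,0,72,0]]]'; python3 -m pendant '[[[0,0,4,0],[0,0,7,0],[0,0,9,0],[0,0,9,0]]]';python3 -m pendant '[[[0,0,1,0],[0,0,2,0],[0,0,2.5,0]]]';python3 -m pendant '[[[0,0,0.5,0],[0,0,1,0],[0,0,1,0]]]'
```

```text
clock: 14.58
tool_pos: [0.6364, 0.1153, 0.027]
ee_rot: [-0.402, -3.115, 0.0]
wrist_force: [1.2, -0.0, -2.1]
gripper_width: 0.0544
gripper_force: 63.8
clock: 14.92
tool_pos: [0.6378, 0.1144, 0.0192]
ee_rot: [0.404, 3.115, 0.0]
wrist_force: [0.5, 0.8, -2.3]
gripper_width: 0.0547
gripper_force: 63.8
clock: 15.17
tool_pos: [0.6379, 0.1142, 0.0167]
ee_rot: [0.405, 3.114, 0.0]
wrist_force: [-0.1, 0.2, -1.6]
gripper_width: 0.054
gripper_force: 63.8
clock: 15.42
tool_pos: [0.6375, 0.1142, 0.0152]
ee_rot: [0.405, 3.115, -0.0]
wrist_force: [0.7, 0.5, -3.2]
gripper_width: 0.0548
gripper_force: 63.8
```

```bash
python3 -m pendant '[[[0,0,0.8,0],[0,0,1.5,0],[0,0,1.5,0]]]'
```

```text
clock: 15.67
tool_pos: [0.6375, 0.1142, 0.0152]
ee_rot: [0.405, 3.115, -0.0]
wrist_force: [-3.5, -0.4, 6.8]
gripper_width: 0.0545
gripper_force: 64.7
```

```bash
python3 -m pendant '[[[0,0,-1.5,0],[0,0,-1.5,0],[0,0,-1.5,0],[0,0,-1.5,0]]]' -0.6;  python3 -m pendant '[[[0,0,-15,0],[0,0,-45,0],[0,0,-75,0],[0,0,-100,0],[0,0,-110,0]]]'; python3 -m pendant '[[[0,0,0,0],[0,0,0,0]]]' -1
python3 go.py .538 .293 .10 165.4 2
python3 - <<'E'
from fit import *
M=masks(['roundtin_mid','kit_mid','tin_mid','dish'])
for n,z,x0,oc in(('roundtin_mid',.004,[.635,.115,0],[]),('kit_mid',.036,[.538,.293,-.25],[]),('tin_mid',0,[.499,.3,-.24],['kit_mid']),('dish',0,[.634,.115,0],['roundtin_mid'])):
  for c in ('top','side'):
    if (n,c) in M: p,e=fit(M,n,z,x0,oc,(c,));print(n,c,p.round(4),np.degrees(p[2]).round(1),round(e,3))
E
```

```text
clock: 16.0
tool_pos: [0.6377, 0.1143, 0.0153]
ee_rot: [0.405, 3.115, 0.0]
wrist_force: [0.5, 0.5, -0.2]
gripper_width: 0.0687
gripper_force: 0.0
clock: 16.42
tool_pos: [0.6399, 0.1145, 0.1295]
ee_rot: [0.404, 3.109, 0.002]
wrist_force: [1.2, -0.7, 0.9]
gripper_width: 0.0682
gripper_force: 0.0
clock: 16.58
tool_pos: [0.6376, 0.1143, 0.1248]
ee_rot: [0.405, 3.115, 0.0]
wrist_force: [-0.0, 0.1, -0.7]
gripper_width: 0.0852
gripper_force: 0.0
clk 16.58 at [0.6376 0.1143 0.1248] head 165.2 w 0.0852
[71.  73.7 12.4 -0.1] /5: [14.2 14.7  2.5 -0. ]
[70.9 73.8 12.4 -0.1] /5: [14.2 14.8  2.5 -0. ]
roundtin_mid top [ 0.631   0.113  -0.2484] -14.2 0.483
roundtin_mid side [ 0.6382  0.1131 -0.1403] -8.0 0.142
kit_mid side [ 0.5406  0.2924 -0.2491] -14.3 0.1
tin_mid side [ 0.4991  0.2994 -0.221 ] -12.7 0.056
dish top [0.6306 0.116  0.0863] 4.9 0.585
dish side [0.6346 0.114  0.1916] 11.0 0.08
```

```bash
python3 -m pendant '[[[14,15,0,0],[28,30,0,0],[42,44,0,0],[57,59,0,0],[71,74,0,0]]]'; python3 -m pendant '[[[18,18,2,0],[36,37,5,0],[54,56,10,0],[67,70,15,0],[71,74,20,0]]]';python3 -m pendant '[[[0,0,0,0],[0,0,0,0],[0,0,0,0]]]'
python3 go.py .5388 .293 .040 165.5 1
```

```text
clock: 17.5
tool_pos: [0.5872, 0.2047, 0.1253]
ee_rot: [0.405, 3.115, -0.0]
wrist_force: [-0.5, 0.6, -0.2]
gripper_width: 0.0849
gripper_force: 0.0
clock: 17.92
tool_pos: [0.5365, 0.2962, 0.1052]
ee_rot: [-0.399, -3.116, -0.001]
wrist_force: [-1.0, 0.0, 0.5]
gripper_width: 0.0853
gripper_force: 0.0
clock: 18.17
tool_pos: [0.5388, 0.2927, 0.1055]
ee_rot: [0.406, 3.114, -0.001]
wrist_force: [-0.7, -0.1, 0.0]
gripper_width: 0.0855
gripper_force: 0.0
clk 18.17 at [0.5388 0.2927 0.1055] head 165.1 w 0.0855
[ 0.1  0.3 65.5 -0.4] /5: [ 0.   0.1 13.1 -0.1]
```

```bash
python3 -m pendant '[[[0,0,18,-0.4],[0,0,36,-0.4],[0,0,52,-0.4],[0,0,62,-0.4],[0,0,65.5,-0.4]]]'; python3 -m pendant '[[[0,0,0,0],[0,0,0,0],[0,0,0,0],[0,0,0,0],[0,0,0,0]]]' 0;python3 -m pendant '[[[0,0,0,0],[0,0,0,0],[0,0,0,0],[0,0,0,0]]]' 0.6;python3 -m pendant '[[[0,0,-5,0],[0,0,-20,0],[0,0,-40,0],[0,0,-60,0],[0,0,-65,0]]]';python3 -m pendant '[[[0,0,0,0],[0,0,0,0],[0,0,0,0]]]'
python3 go.py .6575 -.0932 .09 185.6 3
python3 - <<'E'
from fit import *
p=get_obs()['tool_pos'];M=masks(['kit_mid'],['side'])
print(M['kit_mid','side','c'],fit(M,'kit_mid',p[2]-.005,[.5388,.293,-.25]))
overlay=__import__('ov').overlay
cor=lambda z:[[p[0]+a*np.cos(-.253)-b*np.sin(-.253),p[1]+a*np.sin(-.253)+b*np.cos(-.253),z] for a,b in((.042,.025),(.042,-.025),(-.042,-.025),(-.042,.025))]
overlay('pics/g.png',[(cor(p[2]-.005),(255,0,0),True),(cor(p[2]+.021),(0,0,255),True)],(190,270,290,370),(110,215,210,315))
E
```

```text
clock: 18.58
tool_pos: [0.5376, 0.2921, 0.0381]
ee_rot: [-0.396, -3.114, 0.003]
wrist_force: [-0.1, -0.2, -0.3]
gripper_width: 0.0857
gripper_force: 0.0
clock: 19.0
tool_pos: [0.5394, 0.2941, 0.0414]
ee_rot: [0.393, 3.114, 0.002]
wrist_force: [1.0, -0.3, 4.5]
gripper_width: 0.0485
gripper_force: 64.8
clock: 19.33
tool_pos: [0.5394, 0.2941, 0.0413]
ee_rot: [0.393, 3.114, 0.002]
wrist_force: [-0.1, -0.5, 6.0]
gripper_width: 0.049
gripper_force: 64.9
clock: 19.75
tool_pos: [0.5393, 0.2944, 0.1078]
ee_rot: [0.393, 3.114, 0.003]
wrist_force: [0.9, -0.8, -1.7]
gripper_width: 0.0487
gripper_force: 64.2
clock: 20.0
tool_pos: [0.5369, 0.2932, 0.1032]
ee_rot: [-0.393, -3.115, 0.002]
wrist_force: [0.4, -0.2, -1.4]
gripper_width: 0.049
gripper_force: 64.2
clk 20.0 at [0.5369 0.2932 0.1032] head 165.6 w 0.049
[ -71.  -114.8    4.4   -6.7] /5: [-14.2 -23.    0.9  -1.3]
[ -57.2 -122.2    4.4   -6.7] /5: [-11.4 -24.4   0.9  -1.3]
[ -42.6 -128.     4.4   -6.7] /5: [ -8.5 -25.6   0.9  -1.3]
0.81 (array([ 0.53528355,  0.28781407, -0.48754314]), np.float64(0.27145729422714365))
```

View pics/g.png

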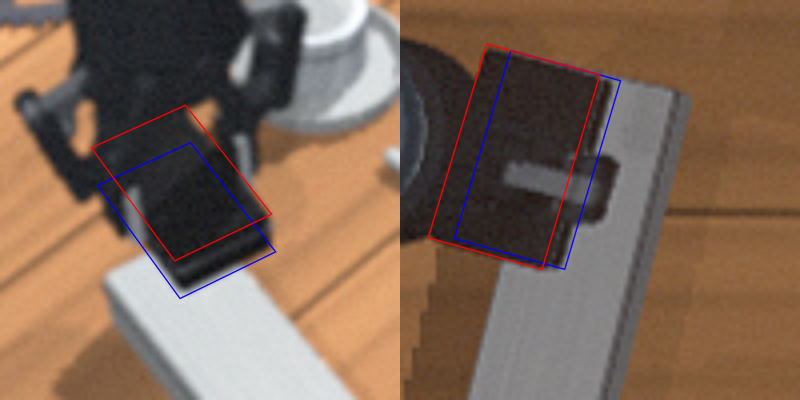

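The overlay matches the held kit, level and aligned. Moving to the short cradle.

```bash
python3 -m pendant '[[[-12,-20,0,-1.3],[-26,-43,0,-2.7],[-41,-67,0,-4],[-56,-91,0,-5.4],[-71,-115,0,-6.7]]]'; python3 -m pendant '[[[-11,-24,0,-1.3],[-23,-49,0,-2.7],[-34,-73,0,-4],[-46,-98,0,-5.4],[-57,-122,0,-6.7]]]'; python3 -m pendant '[[[-11,-35,0,-1.3],[-22,-70,3,-3],[-33,-100,6,-5],[-41,-120,10,-6.7],[-43,-128,13,-6.7]]]';python3 -m pendant '[[[0,0,0,0],[0,0,0,0],[0,0,0,0]]]'
python3 go.py .6575 -.0932 .0103 185.7 1
```

```text
clock: 20.62
tool_pos: [0.5781, 0.1634, 0.1042]
ee_rot: [-0.208, -3.134, 0.0]
wrist_force: [0.3, 0.0, -1.4]
gripper_width: 0.0487
gripper_force: 64.1
clock: 21.03
tool_pos: [0.6183, 0.0346, 0.1043]
ee_rot: [-0.026, -3.141, 0.0]
wrist_force: [0.9, 0.1, -1.8]
gripper_width: 0.0486
gripper_force: 64.1
clock: 21.45
tool_pos: [0.6599, -0.0964, 0.0909]
ee_rot: [-0.151, 3.138, -0.002]
wrist_force: [0.2, 0.2, -1.5]
gripper_width: 0.0485
gripper_force: 64.1
clock: 21.7
tool_pos: [0.6584, -0.0911, 0.0916]
ee_rot: [0.158, -3.137, -0.001]
wrist_force: [0.3, -0.1, -0.9]
gripper_width: 0.0486
gripper_force: 64.1
clk 21.7 at [ 0.6584 -0.0911  0.0916] head -174.2 w 0.0486
[ 1.1 -2.  81.3  0.1] /5: [ 0.2 -0.4 16.3  0. ]
```

```bash
python3 -m pendant '[[[1,-2,15,0],[1,-2,32,0],[1,-2,50,0],[1,-2,62,0],[1,-2,70,0]]]';python3 -m pendant '[[[0,0,0,0],[0,0,0,0],[0,0,0,0]]]'
python3 go.py .6575 -.0932 .0103 185.7 1
python3 - <<'E'
from ov import *
p=get_obs()['tool_pos'];a0=np.radians(5.8)
def rect(x,y,z,l,w):return [[x+a*l*np.cos(a0)-b*w*np.sin(a0),y+a*l*np.sin(a0)+b*w*np.cos(a0),z] for a,b in((.5,.5),(.5,-.5),(-.5,-.5),(-.5,.5))]
overlay('pics/h.png',[(rect(p[0],p[1],.005,.084,.05),(255,0,0),True),(rect(.6575,-.0932,.005,.128,.07),(0,255,0),True),(rect(p[0],p[1],p[2]+.021,.084,.05),(0,0,255),True)],(280,190,380,290),(310,145,410,245))
E
```

```text
clock: 22.12
tool_pos: [0.6569, -0.093, 0.0203]
ee_rot: [0.159, -3.135, -0.001]
wrist_force: [-0.5, 0.1, -1.8]
gripper_width: 0.0488
gripper_force: 64.1
clock: 22.37
tool_pos: [0.6591, -0.0947, 0.0229]
ee_rot: [-0.157, 3.136, -0.001]
wrist_force: [0.2, -0.6, -1.4]
gripper_width: 0.0486
gripper_force: 64.1
clk 22.37 at [ 0.6591 -0.0947  0.0229] head -174.3 w 0.0486
[ 1.5  1.6 12.6  0. ] /5: [0.3 0.3 2.5 0. ]
```

View pics/h.png

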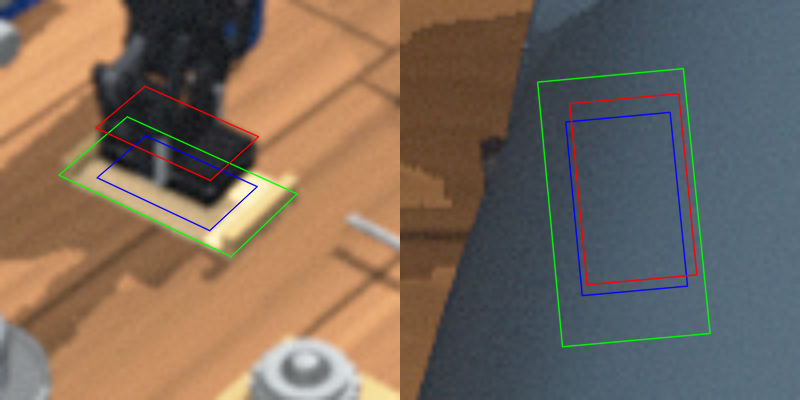

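The kit is centred over the short cradle with end clearance, and the freewheel is seated on its pin at the bottom of the view. Lowering.

```bash
python3 -m pendant '[[[1.5,1,3,0],[1.5,1,6,0],[1.5,1,9,0],[1.5,1,10.5,0],[1.5,1,10.5,0]]]';python3 -m pendant '[[[0,0,1,0],[0,0,2,0],[0,0,2,0]]]';python3 -m pendant '[[[0,0,0.7,0],[0,0,1.5,0],[0,0,1.5,0]]]'
```

```text
clock: 22.88
tool_pos: [0.6562, -0.0939, 0.0107]
ee_rot: [0.156, -3.137, -0.0]
wrist_force: [-0.6, -0.1, -1.4]
gripper_width: 0.0487
gripper_force: 64.2
clock: 23.13
tool_pos: [0.6566, -0.094, 0.0104]
ee_rot: [-0.156, 3.138, -0.0]
wrist_force: [-3.5, 0.4, 5.1]
gripper_width: 0.0486
gripper_force: 64.8
clock: 23.38
tool_pos: [0.6566, -0.094, 0.0103]
ee_rot: [-0.156, 3.137, -0.001]
wrist_force: [-6.3, 0.5, 13.7]
gripper_width: 0.0491
gripper_force: 65.9
```

```bash
python3 -m pendant '[[[0,0,-2.5,0],[0,0,-2.5,0],[0,0,-2.5,0],[0,0,-2.5,0],[0,0,-2.5,0]]]' -1;  python3 -m pendant '[[[0,0,-20,0],[0,0,-50,0],[0,0,-80,0],[0,0,-105,0],[0,0,-110,0]]]'; python3 -m pendant '[[[-20,20,0,0],[-40,40,0,0],[-60,60,0,0],[-80,80,0,0],[-80,80,0,0]]]'
python3 - <<'E'
from fit import *
M=masks(['kit_mid','tin_mid','long_cradle','short_cradle'])
for n,z,x0,oc in(('kit_mid',.005,[.6575,-.0935,.1],[]),('tin_mid',0,[.499,.3,-.24],[]),('long_cradle',0,[.504,-.2835,-.23],[])):
  for c in ('top','side'):
    if (n,c) in M: p,e=fit(M,n,z,x0,oc,(c,));print(n,c,p.round(4),np.degrees(p[2]).round(1),round(e,3))
E
python3 go.py .499 .2995 .12 166.7 3
```

```text
clock: 23.8
tool_pos: [0.6566, -0.0939, 0.0099]
ee_rot: [0.156, -3.137, 0.0]
wrist_force: [-0.3, -0.0, -0.5]
gripper_width: 0.0852
gripper_force: 0.0
clock: 24.22
tool_pos: [0.6597, -0.0946, 0.1256]
ee_rot: [-0.156, 3.13, -0.004]
wrist_force: [0.6, -0.6, 1.5]
gripper_width: 0.0857
gripper_force: 0.0
clock: 24.63
tool_pos: [0.7302, -0.0017, 0.1183]
ee_rot: [-0.164, 3.137, 0.004]
wrist_force: [-1.6, -0.3, -0.7]
gripper_width: 0.0855
gripper_force: 0.0
kit_mid top [ 0.6555 -0.0928  0.096 ] 5.5 0.08
kit_mid side [ 0.6582 -0.0945  0.1104] 6.3 0.105
tin_mid top [ 0.4964  0.3014 -0.2146] -12.3 0.082
tin_mid side [ 0.5013  0.2992 -0.2321] -13.3 0.12
long_cradle top [ 0.5025 -0.2813 -0.2221] -12.7 0.06
long_cradle side [ 0.5103 -0.2857 -0.2436] -14.0 0.437
clk 25.13 at [ 0.728  -0.0072  0.1206] head -174.4 w 0.0853
[ 65.9 109.2   0.2   6.3] /5: [13.2 21.8  0.   1.3]
[ 77.5 101.3   0.2   6.3] /5: [15.5 20.3  0.   1.3]
[88.2 92.2  0.2  6.3] /5: [17.6 18.4  0.   1.3]
```

```bash
python3 -m pendant '[[[13,22,0,1.3],[26,44,0,2.5],[40,66,0,3.8],[53,87,0,5],[66,109,0,6.3]]]'; python3 -m pendant '[[[15,20,0,1.3],[31,40,0,2.5],[46,61,0,3.8],[62,81,0,5],[77.5,101,0,6.3]]]'; python3 -m pendant '[[[23,24,5,1.3],[46,48,10,2.5],[69,72,20,3.8],[85,89,25,5],[88,92,30,6.2]]]';python3 -m pendant '[[[0,0,0,0],[0,0,0,0],[0,0,0,0]]]'
python3 go.py .499 .3 .012 167.1 1
```

```text
clock: 25.55
tool_pos: [0.651, 0.0958, 0.1206]
ee_rot: [0.02, 3.141, -0.0]
wrist_force: [0.1, 0.1, -1.1]
gripper_width: 0.0854
gripper_force: 0.0
clock: 25.97
tool_pos: [0.5745, 0.1979, 0.1206]
ee_rot: [0.192, 3.135, 0.0]
wrist_force: [0.1, 0.5, -0.4]
gripper_width: 0.0852
gripper_force: 0.0
clock: 26.38
tool_pos: [0.496, 0.3018, 0.0901]
ee_rot: [-0.354, -3.12, -0.001]
wrist_force: [-0.2, -0.8, -0.3]
gripper_width: 0.0855
gripper_force: 0.0
clock: 26.63
tool_pos: [0.4999, 0.2987, 0.0908]
ee_rot: [0.359, 3.12, 0.0]
wrist_force: [0.6, -0.3, -0.3]
gripper_width: 0.0855
gripper_force: 0.0
clk 26.63 at [0.4999 0.2987 0.0908] head 166.9 w 0.0855
[ 1.2  1.1 78.8 -0.2] /5: [ 0.2  0.2 15.8 -0. ]
```

```bash
python3 -m pendant '[[[1,1,20,0],[1,1,42,0],[1,1,62,0],[1,1,74,0],[1,1,79,0]]]'; python3 -m pendant '[[[0,0,0,0],[0,0,0,0],[0,0,0,0],[0,0,0,0],[0,0,0,0]]]' 0;python3 -m pendant '[[[0,0,0,0],[0,0,0,0],[0,0,0,0],[0,0,0,0]]]' 0.6;python3 -m pendant '[[[0,0,-5,0],[0,0,-20,0],[0,0,-45,0],[0,0,-70,0],[0,0,-80,0]]]';python3 -m pendant '[[[0,0,0,0],[0,0,0,0],[0,0,0,0]]]'
python3 go.py .5045 -.2838 .092 166.6 4
python3 - <<'E'
from ov import *
p=get_obs()['tool_pos'];a0=np.radians(-13.1)
def rect(x,y,z,l,w):return [[x+a*l*np.cos(a0)-b*w*np.sin(a0),y+a*l*np.sin(a0)+b*w*np.cos(a0),z] for a,b in((.5,.5),(.5,-.5),(-.5,-.5),(-.5,.5))]
overlay('pics/i.png',[(rect(p[0],p[1],p[2]-.013,.17,.06),(255,0,0),True),(rect(p[0],p[1],p[2]+.023,.17,.06),(0,0,255),True)],(190,275,290,400),(90,215,190,340))
E
```

```text
clock: 27.05
tool_pos: [0.498, 0.2989, 0.0096]
ee_rot: [-0.361, -3.119, 0.002]
wrist_force: [-0.9, -0.3, -0.3]
gripper_width: 0.0851
gripper_force: 0.0
clock: 27.47
tool_pos: [0.4997, 0.3007, 0.0127]
ee_rot: [0.359, 3.118, 0.001]
wrist_force: [0.4, -1.3, 3.7]
gripper_width: 0.0588
gripper_force: 67.1
clock: 27.8
tool_pos: [0.4997, 0.3007, 0.0127]
ee_rot: [0.358, 3.118, 0.001]
wrist_force: [0.4, -2.3, 6.1]
gripper_width: 0.0587
gripper_force: 67.3
clock: 28.22
tool_pos: [0.4993, 0.3012, 0.094]
ee_rot: [0.358, 3.119, 0.003]
wrist_force: [0.7, -0.2, -2.4]
gripper_width: 0.0587
gripper_force: 66.4
clock: 28.47
tool_pos: [0.497, 0.2999, 0.0895]
ee_rot: [-0.358, -3.118, 0.002]
wrist_force: [0.6, -0.3, -4.8]
gripper_width: 0.0586
gripper_force: 66.4
clk 28.47 at [0.497  0.2999 0.0895] head 166.9 w 0.0586
[-3.490e+01 -1.417e+02 -6.000e-01  1.000e-01] /5: [ -7.  -28.3  -0.1   0. ]
[-3.510e+01 -1.417e+02 -6.000e-01  1.000e-01] /5: [ -7.  -28.3  -0.1   0. ]
[-3.530e+01 -1.416e+02 -6.000e-01  1.000e-01] /5: [ -7.1 -28.3  -0.1   0. ]
[-3.540e+01 -1.416e+02 -6.000e-01  1.000e-01] /5: [ -7.1 -28.3  -0.1   0. ]
```

View pics/i.png

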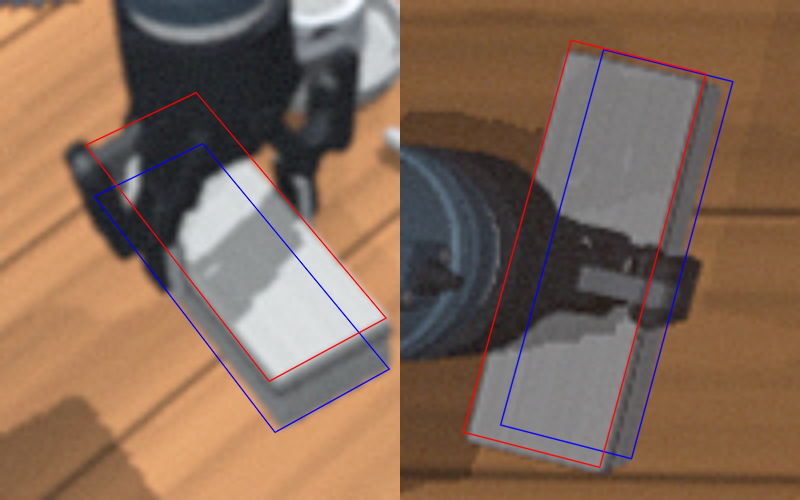

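Tin held level and centred. I raise it above the oil bottle's height and cross over.

```bash
python3 -m pendant '[[[0,0,-12,0],[0,0,-30,0],[0,0,-48,0],[0,0,-58,0],[0,0,-60,0]]]'
python3 -m pendant '[[[-5,-20,0,0],[-12,-48,0,0],[-19,-78,0,0],[-27,-110,0,0],[-35,-142,0,0]]]'; python3 -m pendant '[[[-7,-28,0,0],[-14,-57,0,0],[-21,-85,0,0],[-28,-113,0,0],[-35,-142,0,0]]]';python3 -m pendant '[[[-7,-28,0,0],[-14,-57,0,0],[-21,-85,0,0],[-28,-113,0,0],[-35,-142,0,0]]]';python3 -m pendant '[[[-8,-33,0,0],[-17,-67,0,0],[-25,-100,0,0],[-32,-128,0,0],[-35,-141,0,0]]]';python3 -m pendant '[[[0,0,15,0],[0,0,35,0],[0,0,50,0],[0,0,60,0],[0,0,60,0]]]';python3 -m pendant '[[[0,0,0,0],[0,0,0,0]]]'
python3 go.py .5045 -.2838 .0177 166.7 1
```

```text
clock: 28.98
tool_pos: [0.4993, 0.3009, 0.1525]
ee_rot: [0.358, 3.119, 0.002]
wrist_force: [1.2, 0.3, -3.2]
gripper_width: 0.0588
gripper_force: 66.3
clock: 29.4
tool_pos: [0.4991, 0.1529, 0.1497]
ee_rot: [-0.357, -3.119, 0.001]
wrist_force: [0.5, -1.5, -3.0]
gripper_width: 0.0586
gripper_force: 66.3
clock: 29.82
tool_pos: [0.5011, 0.0068, 0.1499]
ee_rot: [-0.358, -3.119, -0.0]
wrist_force: [0.6, 0.2, -3.7]
gripper_width: 0.0588
gripper_force: 66.3
clock: 30.23
tool_pos: [0.503, -0.1393, 0.1499]
ee_rot: [-0.358, -3.119, -0.001]
wrist_force: [-0.1, -0.1, -3.6]
gripper_width: 0.059
gripper_force: 66.3
clock: 30.65
tool_pos: [0.5055, -0.2872, 0.1497]
ee_rot: [-0.364, -3.12, 0.002]
wrist_force: [-0.0, 0.5, -3.8]
gripper_width: 0.0588
gripper_force: 66.3
clock: 31.07
tool_pos: [0.5039, -0.2815, 0.0878]
ee_rot: [-0.357, -3.115, -0.005]
wrist_force: [-0.9, 1.3, -3.8]
gripper_width: 0.0586
gripper_force: 66.2
clock: 31.23
tool_pos: [0.5067, -0.2836, 0.0919]
ee_rot: [0.358, 3.12, -0.001]
wrist_force: [-0.8, 0.5, -3.4]
gripper_width: 0.0585
gripper_force: 66.2
clk 31.23 at [ 0.5067 -0.2836  0.0919] head 166.9 w 0.0585
[ 2.1 -0.7 74.2  0.2] /5: [ 0.4 -0.1 14.8  0. ]
```

```bash
python3 -m pendant '[[[2,-0.5,12,0],[2,-0.5,27,0],[2,-0.5,42,0],[2,-0.5,50,0],[2,-0.5,53,0]]]';python3 -m pendant '[[[0,0,0,0],[0,0,0,0]]]'
python3 go.py .5045 -.2838 .0177 166.7 1
python3 - <<'E'
from ov import *
p=get_obs()['tool_pos'];a0=np.radians(-13.2)
def rect(x,y,z,l,w):return [[x+a*l*np.cos(a0)-b*w*np.sin(a0),y+a*l*np.sin(a0)+b*w*np.cos(a0),z] for a,b in((.5,.5),(.5,-.5),(-.5,-.5),(-.5,.5))]
overlay('pics/j.png',[(rect(p[0],p[1],p[2]-.0127,.17,.06),(255,0,0),True),(rect(p[0],p[1],p[2]+.0233,.17,.06),(0,0,255),True),(rect(.5045,-.2838,.005,.194,.08),(0,255,0),True)],(375,170,475,290),(420,205,520,325))
E
```

```text
clock: 31.65
tool_pos: [0.5039, -0.2833, 0.0378]
ee_rot: [-0.358, -3.12, -0.0]
wrist_force: [0.0, 0.4, -3.6]
gripper_width: 0.0589
gripper_force: 66.3
clock: 31.82
tool_pos: [0.5047, -0.284, 0.0392]
ee_rot: [0.358, 3.12, -0.001]
wrist_force: [-0.3, -0.5, -2.8]
gripper_width: 0.0586
gripper_force: 66.3
clk 31.82 at [ 0.5047 -0.284   0.0392] head 166.9 w 0.0586
[ 0.3  0.1 21.5  0.2] /5: [0.1 0.  4.3 0. ]
```

View pics/j.png

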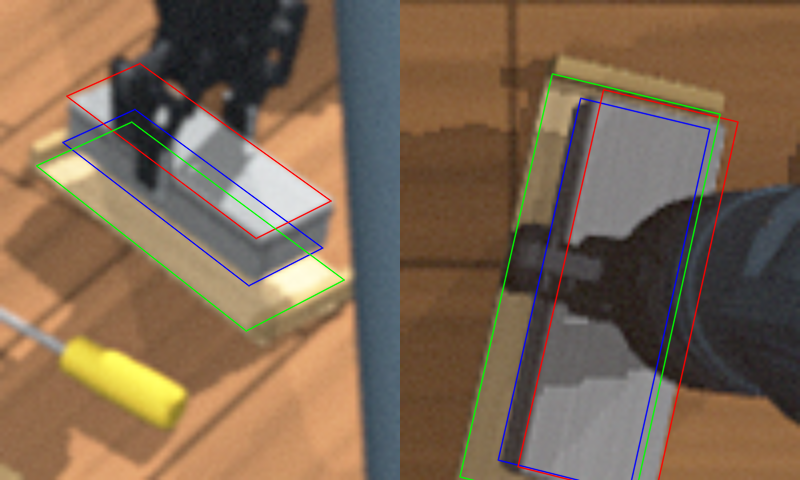

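The tin is level and lies over the cradle with matching gaps at both ends. Lowering.

```bash
python3 -m pendant '[[[0,0,5,0.2],[0,0,10,0.2],[0,0,15,0.2],[0,0,18,0.2],[0,0,19.5,0.2]]]';python3 -m pendant '[[[0,0,0.7,0],[0,0,1.5,0],[0,0,1.5,0]]]';python3 -m pendant '[[[0,0,0.7,0],[0,0,1.5,0],[0,0,1.5,0]]]'
```

```text
clock: 32.33
tool_pos: [0.5034, -0.2831, 0.0178]
ee_rot: [-0.364, -3.119, -0.001]
wrist_force: [-0.5, 0.5, -1.3]
gripper_width: 0.0587
gripper_force: 66.5
clock: 32.58
tool_pos: [0.5038, -0.2833, 0.0177]
ee_rot: [-0.364, -3.12, -0.0]
wrist_force: [-3.4, 0.9, 1.5]
gripper_width: 0.0589
gripper_force: 66.9
clock: 32.83
tool_pos: [0.5038, -0.2834, 0.0177]
ee_rot: [0.364, 3.12, -0.0]
wrist_force: [-5.5, 2.6, 13.7]
gripper_width: 0.0588
gripper_force: 68.4
```

```bash
python3 -m pendant '[[[0,0,-2.5,0],[0,0,-2.5,0],[0,0,-2.5,0],[0,0,-2.5,0],[0,0,-2.5,0]]]' -1;  python3 -m pendant '[[[0,0,-20,0],[0,0,-50,0],[0,0,-85,0],[0,0,-120,0],[0,0,-150,0]]]'; python3 -m pendant '[[[25,-25,-10,0],[50,-50,-20,0],[75,-75,-30,0],[100,-100,-30,0],[120,-120,-30,0]]]';python3 -m pendant '[[[0,-10,0,0],[0,-20,0,0],[0,-20,0,0],[0,-20,0,0]]]'
python3 - <<'E'
from fit import *
a=get_image('top');b=get_image('side');cv2.imwrite('pics/z.png',np.hstack([cv2.resize(a[100:380,200:540],(400,330)),cv2.resize(b[130:380,220:480],(400,330))]))
M=masks(['kit_mid','tin_mid','roundtin_mid','freewheel_mid','dish','long_cradle'])
for n,z,x0 in(('kit_mid',.005,[.6575,-.0935,.1]),('tin_mid',.005,[.504,-.2835,-.23]),('roundtin_mid',.004,[.637,.114,0]),('freewheel_mid',.015,[.475,.009,0])):
  for c in ('top','side'):
    if (n,c) in M: p,e=fit(M,n,z,x0,[],(c,));print(n,c,p.round(4),np.degrees(p[2]).round(1),round(e,3))
E
```

```text
clock: 33.25
tool_pos: [0.5044, -0.2838, 0.0182]
ee_rot: [0.364, 3.12, -0.0]
wrist_force: [-0.7, -0.3, 0.3]
gripper_width: 0.0856
gripper_force: 0.0
clock: 33.67
tool_pos: [0.5043, -0.2837, 0.1704]
ee_rot: [0.364, 3.119, -0.001]
wrist_force: [0.1, -0.2, 0.2]
gripper_width: 0.0855
gripper_force: 0.0
clock: 34.08
tool_pos: [0.3582, -0.3742, 0.1991]
ee_rot: [0.365, 3.119, -0.003]
wrist_force: [-0.1, -0.6, -0.0]
gripper_width: 0.0854
gripper_force: 0.0
clock: 34.42
tool_pos: [0.3559, -0.3923, 0.198]
ee_rot: [0.363, 3.12, 0.001]
wrist_force: [-0.0, 0.2, 0.5]
gripper_width: 0.0858
gripper_force: 0.0
kit_mid top [ 0.6557 -0.0926  0.104 ] 6.0 0.079
kit_mid side [ 0.6606 -0.0942 -0.0075] -0.4 0.182
tin_mid top [ 0.5    -0.2815 -0.2104] -12.1 0.068
tin_mid side [ 0.5041 -0.2842 -0.2574] -14.8 0.099
roundtin_mid top [0.6348 0.1149 0.3184] 18.2 0.123
roundtin_mid side [0.6382 0.1133 0.4019] 23.0 0.102
freewheel_mid top [ 0.4736  0.0104 -0.1467] -8.4 0.368
freewheel_mid side [0.4778 0.0054 0.2984] 17.1 0.236
```

View pics/z.png

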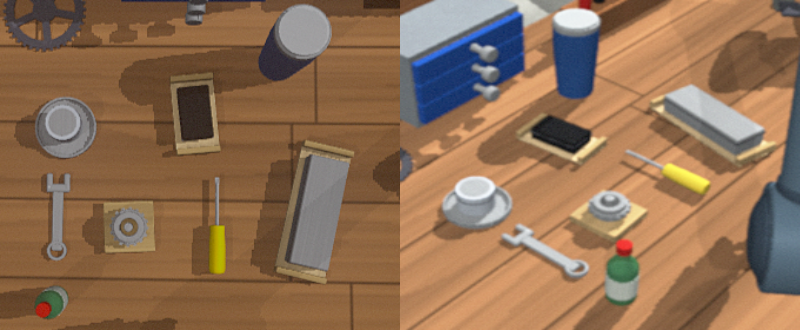

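All four pieces sit flat and centred in their places: freewheel at (129,226), round tin at (63,122), kit at (195,112) and long tin at (318,210) in the left half. The tumbler and the oil bottle are still standing. Handing in.

```bash
python3 -c "from workcell import finish_job; print(finish_job())"
```

```text
the job is handed in; nothing more can be done
None
```

I put all four pieces away flat and near the middle of their places, dropped nothing, left the tumbler and oil bottle standing, and handed the job in at about 35 s of the 122 s allowed; no verdict came back.

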